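Start the carver's honing machine at the fourth click

ROBOT

A 6-joint arm with a two-finger parallel gripper is mounted at the origin on the work surface. World frame = base frame: x ahead of the robot, y to its left, z up, the work surface at z = 0. Lengths are in mm, angles in rad, forces in N, time in s.
With the tool pointing down it reaches from about 275 to 750 mm from the base axis. Payload 10.2 kg.
Tool frame: the origin (TCP) lies midway between the tips of the shut fingers; the grasp point (between the pads) lies 19 mm behind it; z points along the fingers, y is the line along which they close (so a half turn about z gives the same grasp; the last joint's range is limited). The gripper opens to 85 mm and grips with 20 to 120 N. Pads are 22 mm wide; open, the fingers measure 114 mm over their backs; the gripper's body (76 mm by 85 mm) begins 54 mm behind the grasp point. The pads swing forward as they close: fully open they stand 13 mm farther back than shut.
Start: joints at [1.037, 0.313, 1.498, -0, 1.331, -0.223], TCP at [160.569, 499.849, 231.294] pointing down, gripper open.
Joint ranges: [-2.94, 2.94], [-0.97, 2.17], [0.19, 2.56], [-1.23, 4.37], [0.02, 3.11], [-2.88, 2.88]. Speed limits (rad/s): [2.39, 2.39, 3.01, 3.14, 3.14, 3.14].

INTERFACE

Orientations are given as a unit quaternion [w, x, y, z].
In Python, from rig import sense, capture, finish_job, find_in, place_of gives the robot as it stands. The module is installed in compiled form; this text tells all that it offers.
- The arm moves only by the shell command python3 -m jog 'ROWS' [FORCE]. ROWS is JSON, a list of rows, each an object of numbers: "tx", "ty", "tz": the shift along the tool's x, y, z in mm; "ax", "ay", "az": the turn, a rotation vector about the tool's x, y, z in rad; "jaw": the closure, from -1 (fully open) to 1 (shut), so that 0 is half open. In form: [{"tx": .., "ty": .., "tz": .., "ax": .., "ay": .., "az": .., "jaw": ..}, ...]. A call has 1 to 5 rows; each row shifts and turns the commanded pose from where the row before left it, along the tool's axes as they then stand; what a row does not reach is not made up. A row lasts 1/8 s, in which the tool goes at most 62.5 mm and 10.7 degrees, less where a joint would pass 70% of its speed; a pose out of reach is approached as far as the arm can. A call with a gripper value outside its range is refused whole. The fingers move at their own pace and stop on an object; FORCE is the grip in N (left out, the last holds). Time passes only in rows, so rows that do not move let the fingers close. It gives the time, the measured TCP pose, the force, the opening and the grip force at its end, in the units of the state.
- sense(): the state, without advancing time (a new reading comes with each control period).
- capture(name): name is "scene" or "top"; returns a dict with "color" (384x512x3 uint8, red, green, blue), "depth" (384x512 float32, mm along the optical axis (not along the pixel's ray), 0 where there is no reading), "fx", "fy", "cx", "cy" (pixels), "camera_from_world" (4x4, takes a point from world to camera coordinates). Camera axes: x right, y up, looking along -z (the intrinsics and any distortion apply to the point x, -y, -z); pixel columns grow to the right and rows downward; lengths in mm; the calibration is good to about 2 mm. A picture is of the moment at which its call begins.
- finish_job(): hands the job in; it is judged then, once.
Trained networks look in the newest picture that a camera, given by its name, has taken for a name from the list of things; names that differ only in an ending like _2 or _b are one class to them, and where a whole thing is asked for, a point or a joint stands for the part that bears it (a point fixed in the world has none). Each returns a list of dicts, best first, with "conf" (0 to 1); they miss things now and then, are a little off and sometimes report something else, mostly with a low value. They report only what shows in the picture. A call takes as long as a camera call. They do not tell look-alikes from the thing itself.
- find_in(query, camera): "centre" ([column, row] in pixels, amid what is visible of it).
- place_of(query, camera): "centre" ([column, row] in pixels: a listed point, or the origin of a listed thing).
The state is a dict: "time_s": time; "joints": joint angles; "dq": joint speeds; "tau": joint torques, N m; "eef_pos": TCP position; "ee_rot": TCP orientation; "force": force on the tool from outside, world axes, zero at the start; "wrist_torque": the same for the moment, N m; "grip_width": opening from 0.0 (shut) to 1.0 (fully open); "grip_force": force on a finger pad.
Only numpy, scipy, OpenCV 4.12 (cv2) and the standard library are available. Lean on these libraries where they do the work, as an engineer would, in place of code of your own. Each camera call takes 0.05 s, during which the arm holds its last target. There are 200 camera calls.

TASK

Set the gouge-honing machine running by fingertip: push the winged speed dial back until it rests at its off stop, then press the start button on the separate small box fully down and let it come up, then push the dial up from off, counting four clicks, and leave it resting on the fourth click. Only push and press: do not pinch the dial's wing, never press start while the dial is away from off, and leave the carving tools and other things on the bench where they are.

Things in the scene. Friction and masses are not known exactly. Their poses are not given: they have to be found in the camera images.
- machine: Honing machine fixed to the bench (place and yaw vary): grey housing 150 x 150 mm, 60 mm high, flat top. Origin: centre of its underside; +x is its back, where a fixed honing wheel (90 mm diameter, top 95 mm up) stands 125 mm behind the origin. Dial axis: vertical, 15 mm in front of the origin. Flat marks 47 mm from that axis: a bar at the front (-x) is off, then 8 dots clockwise 30 degrees apart.
- dial (a joint): Dial angle, rad: 0 at off (wing to the machine's -x), growing clockwise seen from above; wing direction in the machine frame = pi minus this. Sprung clicks every 0.524 rad: off = 0, clicks 1 to 8; hard stops just past off and click 8. Let go, it snaps to the nearest click; pushed past half-way it jumps to the next. Starts on any click from 1 to 8. Needs about 0.06 N m (2 to 3 N at 25 mm).
- dial_axis (a point): Point on the dial's axis at the height of the wing's crown, 99 mm above the bench. The dial is black: a skirt disc 66 mm diameter, its top 67 mm above the bench, a round hub 22 mm diameter up to 91 mm, and one upright wing from the hub outwards.
- dial_tip (a point): Pointing end of the wing's crown, 38 mm from the axis, 99 mm above the bench. The wing runs radially from the hub to 38 mm from the axis, is 16 mm thick, its flat sides reach from 67 to 93 mm above the bench; a crown ridge 6 mm thick with a white line stands on it up to 99 mm. Pushing on the side that faces clockwise (from above) turns it towards off.
- start_box: Grey start box fixed to the bench (position and yaw vary; it may stand to the left or the right of the machine), 90 x 90 mm, 45 mm high. Origin: centre of its underside. One round button in the middle of its top.
- start_top (a point): Centre of the top of the round grey start button, 30 mm diameter, in a black collar 46 mm diameter; 67 mm above the bench when up, the collar's top at 57 mm.
- start (a joint): Travel of the start button, 0 up to 0.006 m fully down; sprung, about 5 N at the bottom; comes up by itself.
- gouge_long: Bystander: loose gouge, wooden handle 130 x 24 x 24 mm with steel shank along its +x, 235 mm in all, lying. Origin under the middle of the handle.
- gouge_short: Bystander: loose gouge, dark handle 100 x 24 x 24 mm, 185 mm in all, lying. Origin under the middle of the handle.
- gouge_wide: Bystander: loose gouge, light handle 120 x 24 x 24 mm, 215 mm in all, lying. Origin under the middle of the handle.
- tin: Bystander: loose metal tin of honing paste, 52 mm diameter, 45 mm high, standing between machine and start box. Origin: centre of its underside.
- oilstone: Bystander: loose oilstone 150 x 50 x 25 mm. Origin: centre of its underside.
- mallet: Bystander: loose round carver's mallet standing on its head, 84 mm diameter, 212 mm high. Origin: centre of its underside.
- offcut: Bystander: loose wood offcut 60 x 40 x 30 mm. Origin: centre of its underside.
Not all that is in view belongs to the job. There is more than one size of the start_box; the one meant has the size given above.

How it is judged (in metres and radians):
On the way, in this order (a step that is already met when the one before it is completed fails the run):
1. the dial rests at its off stop (value of joint dial below 0.13 rad and value of joint start below 0.0015 m), for 0.2 s.
2. start is pressed fully down with the dial at off (value of joint start above 0.0045 m and value of joint dial below 0.2 rad), for 0.05 s.
3. the button is up again with the dial still at off (value of joint start below 0.0015 m and value of joint dial below 0.2 rad), for 0.1 s.
4. the dial rests on the fourth click (value of joint dial between 1.95 and 2.24 rad and contact force between the fingers and machine below 0.2 N), for 0.2 s.
At the end, for the whole second after the job is handed in: The dial rests on the fourth click from off (2.094 rad, within 0.145), the start button is up (value of joint dial between 1.95 and 2.24 rad and velocity of joint dial between -0.1 and 0.1 rad/s and value of joint start below 0.0015 m); the robot touches nothing.
It fails at once if the start button is pressed (over 3 mm) while the dial is more than 0.3 rad from off (value of joint start above 0.003 m and value of joint dial above 0.3 rad).
It fails at once if the dial's wing is pinched: more than 1.5 N on both of its sides at once (contact force between the fingers and dial_c3 above 1.5 N and contact force between the fingers and dial_c4 above 1.5 N).
It fails at once if a bystander is moved more than 25 mm or lifted (distance of any of gouge_long, gouge_short, gouge_wide, tin, oilstone, mallet, offcut from where it was at the start of the episode above 0.025 m).
It also fails if it takes over 72 s, if anything falls off the work surface, if the arm or the gripper's body presses on something with over 40 N, if the wrist force passes 120 N, or if a joint passes its speed limit or range.

## Working session

There is one attempt and no reset: what is moved stays moved. The work goes in short steps, Python scripts to look and compute and a shell command to move; the robot and the scene stay as the last step left them, time stands still between calls to the robot, and variables do not carry over. Pictures are saved under pics/ and viewed, at most 10 in all, crops included, and the job is handed in when it is done.

```bash
mkdir -p pics
cat > h.py <<'E'
import numpy as np, cv2
from rig import sense, capture, finish_job, find_in, place_of
def world(c,u,v,z):
    T=np.linalg.inv(c["camera_from_world"]); d=np.array([(u-c["cx"])/c["fx"],-(v-c["cy"])/c["fy"],-1])
    o=T[:3,3]; r=T[:3,:3]@d; return o+r*(z-o[2])/r[2]
def cloud(c):
    v,u=np.mgrid[:384,:512]; d=c["depth"]; P=np.stack([(u-c["cx"])/c["fx"]*d,-(v-c["cy"])/c["fy"]*d,-d,np.ones_like(d)],-1)
    return (P@np.linalg.inv(c["camera_from_world"]).T)[...,:3]
def pix(c,p):
    q=c["camera_from_world"]@np.append(p,1); return c["cx"]+c["fx"]*q[0]/-q[2], c["cy"]-c["fy"]*q[1]/-q[2]
E
python3 - <<'E'
from h import *
np.set_printoptions(precision=1,suppress=True)
ims=[]
for n in("top","scene"):
    c=capture(n); ims.append(c["color"]); np.save(n+".npy",c,allow_pickle=True)
    print(n,np.linalg.inv(c["camera_from_world"])[:3,3])
    for q,z in(("machine",0),("dial_axis",99),("dial_tip",99),("start_box",0),("start_top",67),("tin",0),("mallet",0)):
        print(q,[(round(r["conf"],2),np.round(r["centre"],1),world(c,*r["centre"],z)) for r in place_of(q,n)[:3]])
    cv2.imwrite(f"pics/{n}.png",c["color"][:,:,::-1])
print(sense())
E
```

```text
top [ 388.9  -16.5 1558.3]
machine [(0.68, array([306. , 181.2]), array([ 579.6, -190.6,    0. ]))]
dial_axis [(0.82, array([308. , 182.4]), array([ 563.5, -186. ,   99. ]))]
dial_tip [(0.6, array([303.4, 170. ]), array([ 604.5, -171.5,   99. ])), (0.51, array([185.9, 200.1]), array([506.5, 212.2,  99. ]))]
start_box [(0.92, array([185.4, 240.2]), array([375.9, 227.7,   0. ])), (0.72, array([224.6, 234.2]), array([396.1,  92.7,   0. ])), (0.68, array([191.9, 200.4]), array([513.3, 206.9,   0. ]))]
start_top [(0.66, array([248.7, 200.1]), array([508.5,   8.4,  67. ])), (0.48, array([183.6, 240.6]), array([375.1, 223.1,  67. ])), (0.45, array([189.8, 198.3]), array([515. , 204.4,  67. ]))]
tin [(0.47, array([248.7, 199.1]), array([517.4,   9.5,   0. ]))]
mallet [(0.87, array([142.8, 151.5]), array([686. , 381.4,   0. ]))]
scene [1115.8 -738.6  778.6]
machine [(0.93, array([227.6, 251.4]), array([ 569.4, -189.4,    0. ])), (0.47, array([290.7, 166.8]), array([463.1, 310.5,   0. ]))]
dial_axis [(0.73, array([222.9, 226.4]), array([ 564.5, -194.2,   99. ]))]
dial_tip [(0.7, array([235.3, 
[... 310 characters left out ...]
[(0.53, array([288.4, 167. ]), array([513.3, 214.2,  67. ])), (0.42, array([257.9, 162.2]), array([404. , 175.3,  67. ])), (0.4, array([240.9, 175.3]), array([409. ,  70.5,  67. ]))]
tin [(0.52, array([254.9, 214. ]), array([528.4,  -5.1,   0. ]))]
mallet [(0.86, array([352.4, 176.2]), array([688.4, 392.6,   0. ]))]
{'time_s': 0.8, 'joints': array([ 1. ,  0.3,  1.5,  0. ,  1.3, -0.2]), 'dq': array([-0., -0.,  0.,  0.,  0., -0.]), 'tau': array([  0. , -41.2, -26. ,  -0. ,   0. ,   0. ]), 'eef_pos': array([160.6, 499.8, 231.3]), 'ee_rot': array([0. , 0.2, 1. , 0. ]), 'force': array([ 0.8, -0.9,  0.6]), 'wrist_torque': array([-0., -0.,  0.]), 'grip_force': 0.0, 'grip_width': 0.9998488257242438}
```

View pics/top.png

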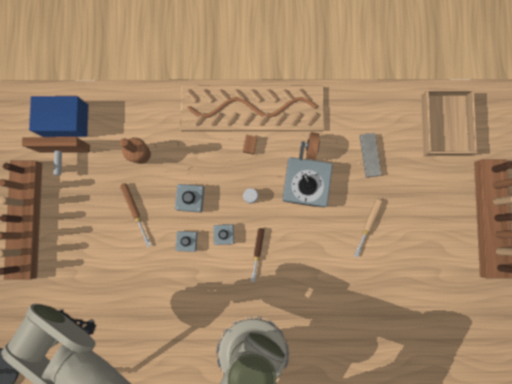

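View pics/scene.png

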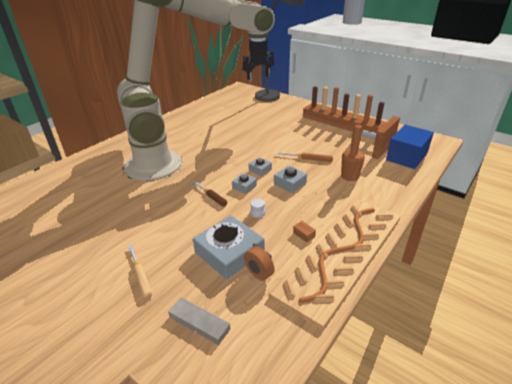

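The top view shows three candidate start boxes, at (189,198) large, (186,241) small and (224,234) small. The machine is at (307,182) with its wheel at (313,147). The tin at (249,197) stands between. The large box fits 90 mm, so I'll measure it and check a close crop.

Run:
```python
from h import *
np.set_printoptions(precision=1,suppress=True)
for n in("top","scene"):
    c=np.load(n+".npy",allow_pickle=True).item(); P=cloud(c)
    for nm,xy,R,lo,hi in(("boxL",(510,205),75,36,50),("b2",(376,228),50,22,50),("b3",(396,93),50,22,50),("mach",(570,-190),115,52,64)):
        m=(np.hypot(P[...,0]-xy[0],P[...,1]-xy[1])<R)&(P[...,2]>lo)&(P[...,2]<hi)
        r=cv2.minAreaRect(P[m][:,:2].astype(np.float32)); print(n,nm,m.sum(),r,np.median(P[m][:,2]))
    m=(np.hypot(P[...,0]-510,P[...,1]-205)<40)&(P[...,2]>60); print("btn",m.sum(),P[m].mean(0) if m.any() else 0)
    m=(np.hypot(P[...,0]-563,P[...,1]+189)<60)&(P[...,2]>86)&(P[...,2]<110); print("dial hi",P[m].mean(0),m.sum(), P[m][:,2].max())
    m=(np.hypot(P[...,0]-563,P[...,1]+189)<130)&(P[...,2]>70)&(P[...,2]<110)&(P[...,0]>625); print("wheel",P[m].mean(0),m.sum())
c=np.load("top.npy",allow_pickle=True).item()["color"]
a=cv2.resize(c[140:215,270:345],(600,600),interpolation=cv2.INTER_CUBIC)
cv2.imwrite("pics/dial.png",a[:,:,::-1])
a=cv2.resize(c[175:260,165:250],(595,595),interpolation=cv2.INTER_CUBIC)
cv2.imwrite("pics/boxes.png",a[:,:,::-1])
```

```text
top boxL 528 ((520.1478881835938, 212.4234619140625), (90.75987243652344, 89.706298828125), 85.57530212402344) 43.947598188157826
top b2 380 ((373.5035400390625, 222.0691375732422), (67.35975646972656, 67.14192962646484), 87.34952545166016) 33.53993468484953
top b3 385 ((395.9800109863281, 95.85740661621094), (67.06166076660156, 67.71812438964844), 4.156591892242432) 34.116061581406484
top mach 1557 ((589.0440673828125, -191.59658813476562), (149.79776000976562, 183.80194091796875), 81.50202941894531) 59.48129543633854
btn 72 [519.  211.1  65.7]
dial hi [ 569.9 -181.4   94.1] 74 104.22518529843774
wheel [ 674.3 -203.9   86.5] 114
scene boxL 290 ((523.8172607421875, 212.4715576171875), (93.50603485107422, 92.70103454589844), 86.38218688964844) 43.51249395365562
scene b2 192 ((376.6669006347656, 222.5472869873047), (69.25623321533203, 69.76470947265625), 85.12837982177734) 32.43340427120194
scene b3 232 ((399.2072448730469, 96.59874725341797), (69.63420104980469, 69.90872955322266), 0.7256096005439758) 32.76778412350217
scene mach 1652 ((591.2048950195312, -191.39414978027344), (150.15919494628906, 181.4960174560547), 81.569580078125) 59.19133400287075
btn 35 [524.7 210.4  64.8]
dial hi [ 576.2 -183.    92.3] 93 100.59222866038112
wheel [ 679.2 -209.7   85.8] 83
```

View pics/dial.png

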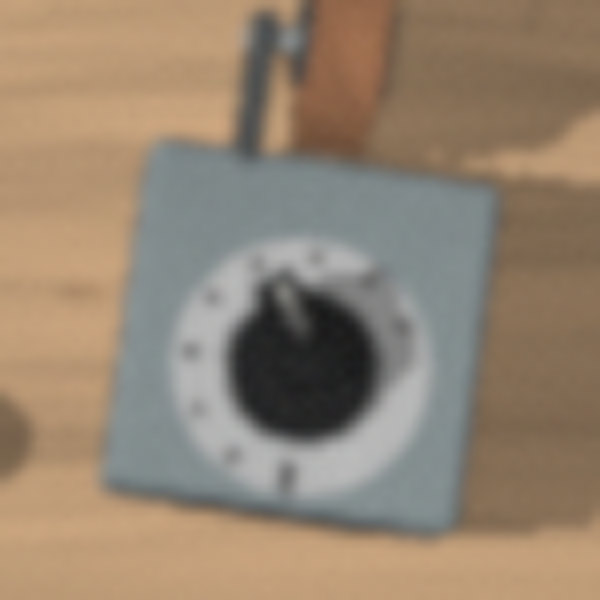

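View pics/boxes.png

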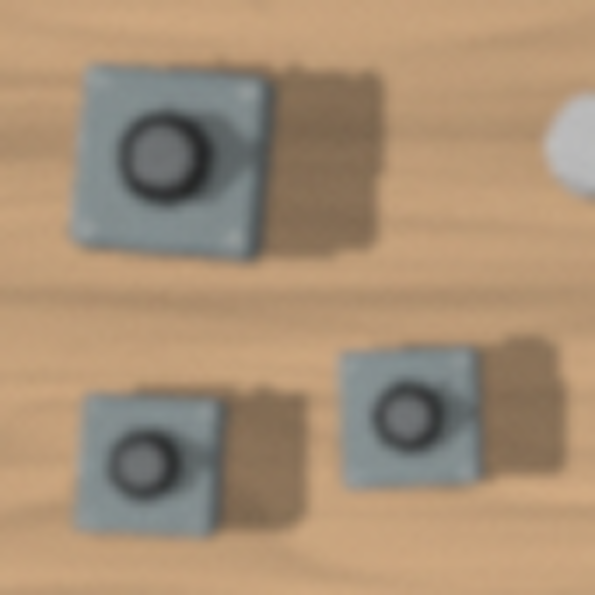

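The large box at (189,198) measures 90.8 x 89.7 mm, while the others are about 67 mm, so it is the right one. Its button is near (521,211). In the crop the wing points between 4 and 6 o'clock-wise dots, i.e. at dot 5, with the off bar at crop (287,477) and machine yaw about -8.5°.

Next I'll square up the tool, shut the fingers and move above the machine.

```bash
python3 - <<'E'
from h import *
c=np.load("top.npy",allow_pickle=True).item()
print("plate centre",world(c,270+300/8,140+367/8,60))
q=sense()["ee_rot"];print(q, "yaw of tool x",np.arctan2(2*q[1]*q[2],2*q[1]**2-1))
E
python3 -m jog '[{"tz":-20,"az":-0.15,"jaw":1},{"az":-0.15,"jaw":1},{"az":-0.14,"jaw":1},{"jaw":1},{"jaw":1}]' 20
```

```text
plate centre [ 556.46777924 -188.69418145   60.        ]
[2.52306152e-06 1.54802481e-01 9.87945439e-01 2.49611810e-05] yaw of tool x 2.8307376120263217schema error: expected keys tx, ty, tz, ax, ay, az, jaw
```

```bash
python3 -m jog '[{"tx":0,"ty":0,"tz":-20,"ax":0,"ay":0,"az":-0.15,"jaw":1},{"tx":0,"ty":0,"tz":0,"ax":0,"ay":0,"az":-0.16,"jaw":1},{"tx":0,"ty":0,"tz":0,"ax":0,"ay":0,"az":0,"jaw":1}]' 20
```

```text
time_s: 1.18
eef_pos: [160.6, 499.8, 251.3]
ee_rot: [0.0, 0.001, 1.0, 0.0]
force: [-0.2, -1.0, 1.0]
grip_width: 0.375
grip_force: 0.0
```

```bash
for i in 1; do
python3 -m jog '[{"tx":-30,"ty":-51,"tz":0,"ax":0,"ay":0,"az":0,"jaw":1},{"tx":-30,"ty":-51,"tz":0,"ax":0,"ay":0,"az":0,"jaw":1},{"tx":-30,"ty":-51,"tz":0,"ax":0,"ay":0,"az":0,"jaw":1},{"tx":-30,"ty":-51,"tz":0,"ax":0,"ay":0,"az":0,"jaw":1},{"tx":-30,"ty":-51,"tz":0,"ax":0,"ay":0,"az":0,"jaw":1}]'; done
python3 -m jog '[{"tx":-30,"ty":-51,"tz":0,"ax":0,"ay":0,"az":0,"jaw":1},{"tx":-30,"ty":-51,"tz":0,"ax":0,"ay":0,"az":0,"jaw":1},{"tx":-30,"ty":-51,"tz":0,"ax":0,"ay":0,"az":0,"jaw":1},{"tx":-30,"ty":-51,"tz":0,"ax":0,"ay":0,"az":0,"jaw":1},{"tx":0,"ty":0,"tz":0,"ax":0,"ay":0,"az":0,"jaw":1}]'
```

```text
time_s: 1.8
eef_pos: [310.9, 243.0, 251.3]
ee_rot: [0.0, 0.002, 1.0, 0.0]
force: [1.1, 0.3, 0.3]
grip_width: 0.001
grip_force: 0.0
time_s: 2.42
eef_pos: [431.3, 37.8, 250.7]
ee_rot: [-0.0, 0.005, 1.0, -0.0]
force: [-0.7, 0.7, -0.5]
grip_width: 0.001
grip_force: 0.0
```

```bash
python3 -m jog '[{"tx":-30,"ty":-51,"tz":0,"ax":0,"ay":0,"az":0,"jaw":1},{"tx":-30,"ty":-51,"tz":0,"ax":0,"ay":0,"az":0,"jaw":1},{"tx":-30,"ty":-51,"tz":0,"ax":0,"ay":0,"az":0,"jaw":1},{"tx":-30,"ty":-51,"tz":0,"ax":0,"ay":0,"az":0,"jaw":1},{"tx":-30,"ty":-51,"tz":0,"ax":0,"ay":0,"az":0,"jaw":1}]'
python3 -m jog '[{"tx":0,"ty":0,"tz":0,"ax":0,"ay":0,"az":0,"jaw":1}]'
python3 - <<'E'
from h import *
c=capture("scene"); cv2.imwrite("pics/s2.png",cv2.resize(c["color"][130:280,150:350],(800,600))[:,:,::-1])
E
```

```text
time_s: 3.05
eef_pos: [580.8, -215.0, 251.3]
ee_rot: [-0.0, 0.001, 1.0, 0.0]
force: [0.5, 0.2, 0.6]
grip_width: 0.001
grip_force: 0.0
time_s: 3.18
eef_pos: [580.6, -216.3, 249.2]
ee_rot: [-0.001, 0.003, 1.0, 0.001]
force: [-0.4, 0.7, -0.3]
grip_width: 0.002
grip_force: 0.0
```

View pics/s2.png

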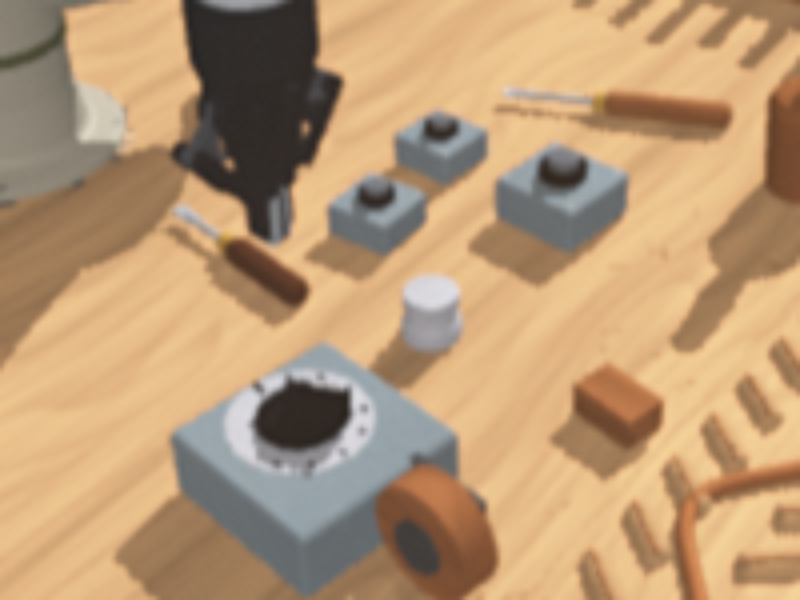

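The crop shows the shut fingers above the machine, at crop (270,230). The wing points right to crop (345,390), away from the planned descent spot. I'll descend on the wing's clockwise side.

```bash
python3 -m jog '[{"tx":0,"ty":0,"tz":60,"ax":0,"ay":0,"az":0,"jaw":1},{"tx":0,"ty":0,"tz":60,"ax":0,"ay":0,"az":0,"jaw":1},{"tx":0,"ty":0,"tz":40,"ax":0,"ay":0,"az":0,"jaw":1},{"tx":0,"ty":0,"tz":14,"ax":0,"ay":0,"az":0,"jaw":1},{"tx":0,"ty":0,"tz":0,"ax":0,"ay":0,"az":0,"jaw":1}]'
python3 - <<'E'
import numpy as np
A=np.array([559,-188.]);p=[A+36*np.array([np.cos(t),np.sin(t)]) for t in np.arange(-.93,2.5,.2)]
print(np.round(p),"\n d",np.round(np.diff(p,axis=0)))
E
```

```text
time_s: 3.85
eef_pos: [580.2, -213.7, 78.1]
ee_rot: [0.0, 0.0, 1.0, -0.0]
force: [-0.8, -0.7, 0.4]
grip_width: -0.0
grip_force: 0.0
[[ 581. -217.]
 [ 586. -212.]
 [ 590. -206.]
 [ 593. -200.]
 [ 595. -193.]
 [ 595. -185.]
 [ 594. -178.]
 [ 591. -172.]
 [ 587. -166.]
 [ 582. -160.]
 [ 576. -156.]
 [ 570. -154.]
 [ 563. -152.]
 [ 555. -152.]
 [ 548. -154.]
 [ 542. -156.]
 [ 536. -160.]
 [ 531. -166.]] 
 d [[ 5.  5.]
 [ 4.  6.]
 [ 3.  7.]
 [ 2.  7.]
 [ 0.  7.]
 [-1.  7.]
 [-3.  7.]
 [-4.  6.]
 [-5.  5.]
 [-6.  4.]
 [-7.  3.]
 [-7.  1.]
 [-7.  0.]
 [-7. -1.]
 [-7. -3.]
 [-6. -4.]
 [-5. -5.]]
```

```bash
python3 -m jog '[{"tx":-6,"ty":2,"tz":1,"ax":0,"ay":0,"az":0,"jaw":1},{"tx":-4,"ty":6,"tz":0,"ax":0,"ay":0,"az":0,"jaw":1},{"tx":-3,"ty":6,"tz":0,"ax":0,"ay":0,"az":0,"jaw":1},{"tx":-2,"ty":7,"tz":0,"ax":0,"ay":0,"az":0,"jaw":1},{"tx":0,"ty":8,"tz":0,"ax":0,"ay":0,"az":0,"jaw":1}]'
python3 -m jog '[{"tx":1,"ty":7,"tz":0,"ax":0,"ay":0,"az":0,"jaw":1},{"tx":3,"ty":7,"tz":0,"ax":0,"ay":0,"az":0,"jaw":1},{"tx":4,"ty":6,"tz":0,"ax":0,"ay":0,"az":0,"jaw":1},{"tx":5,"ty":5,"tz":0,"ax":0,"ay":0,"az":0,"jaw":1},{"tx":0,"ty":0,"tz":0,"ax":0,"ay":0,"az":0,"jaw":1}]'
python3 - <<'E'
from h import *
for n in("top","scene"):
    c=capture(n)
    for q in("dial_axis","dial_tip"): print(n,[(round(r["conf"],2),np.round(world(c,*r["centre"],99))) for r in place_of(q,n)[:2]])
    a=c["color"][140:215,270:345] if n=="top" else c["color"][190:265,190:265]
    globals()[n]=cv2.resize(a,(400,400),interpolation=cv2.INTER_CUBIC)
cv2.imwrite("pics/p3.png",np.hstack([top,scene])[:,:,::-1])
E
```

```text
time_s: 4.47
eef_pos: [595.1, -185.4, 76.4]
ee_rot: [0.0, 0.0, 1.0, -0.0]
force: [0.1, -1.7, 0.5]
grip_width: -0.001
grip_force: 0.6
time_s: 5.1
eef_pos: [581.7, -159.9, 76.3]
ee_rot: [-0.0, 0.0, 1.0, 0.0]
force: [-0.4, 0.4, 0.2]
grip_width: -0.005
grip_force: 0.2
top []
top []
scene [(0.79, array([ 557., -196.,   99.])), (0.19, array([ 730., -455.,   99.]))]
scene [(0.72, array([ 551., -145.,   99.])), (0.5, array([ 569., -195.,   99.]))]
```

View pics/p3.png

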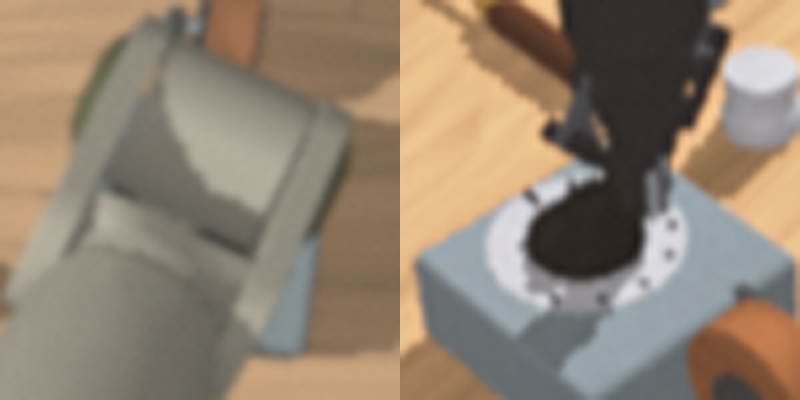

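The top view is blocked by the arm. The scene half shows the fingertip next to the turning wing, at (650,200), so the push is working and I'll carry on.

```bash
python3 -m jog '[{"tx":6,"ty":4,"tz":0,"ax":0,"ay":0,"az":0,"jaw":1},{"tx":7,"ty":3,"tz":0,"ax":0,"ay":0,"az":0,"jaw":1},{"tx":7,"ty":1,"tz":0,"ax":0,"ay":0,"az":0,"jaw":1},{"tx":7,"ty":0,"tz":0,"ax":0,"ay":0,"az":0,"jaw":1},{"tx":7,"ty":-1,"tz":0,"ax":0,"ay":0,"az":0,"jaw":1}]'
python3 -m jog '[{"tx":7,"ty":-3,"tz":0,"ax":0,"ay":0,"az":0,"jaw":1},{"tx":3,"ty":-2,"tz":0,"ax":0,"ay":0,"az":0,"jaw":1},{"tx":3,"ty":-2,"tz":0,"ax":0,"ay":0,"az":0,"jaw":1}]'
python3 -m jog '[{"tx":2,"ty":-2,"tz":0,"ax":0,"ay":0,"az":0,"jaw":1}]'
python3 -m jog '[{"tx":2,"ty":-2,"tz":0,"ax":0,"ay":0,"az":0,"jaw":1}]'
```

```text
time_s: 6.02
eef_pos: [547.6, -153.3, 76.3]
ee_rot: [0.0, 0.0, 1.0, 0.0]
force: [3.2, 0.9, -0.1]
grip_width: -0.005
grip_force: 1.5
time_s: 6.4
eef_pos: [534.8, -160.6, 76.2]
ee_rot: [-0.0, 0.001, 1.0, 0.0]
force: [5.4, 4.9, -0.3]
grip_width: -0.001
grip_force: 2.9
time_s: 6.52
eef_pos: [534.0, -161.1, 76.3]
ee_rot: [0.001, 0.001, 1.0, 0.001]
force: [14.0, 15.1, -3.3]
grip_width: 0.002
grip_force: 8.1
time_s: 6.65
eef_pos: [533.3, -161.6, 76.4]
ee_rot: [0.003, 0.001, 1.0, 0.003]
force: [22.0, 23.6, -4.4]
grip_width: -0.003
grip_force: 13.3
```

The hard stop is reached. I'll back off, lift and check.

```bash
python3 -m jog '[{"tx":-8,"ty":10,"tz":0,"ax":0,"ay":0,"az":0,"jaw":1},{"tx":0,"ty":5,"tz":-50,"ax":0,"ay":0,"az":0,"jaw":1},{"tx":0,"ty":40,"tz":-40,"ax":0,"ay":0,"az":0,"jaw":1},{"tx":0,"ty":60,"tz":0,"ax":0,"ay":0,"az":0,"jaw":1},{"tx":4,"ty":60,"tz":0,"ax":0,"ay":0,"az":0,"jaw":1}]'
python3 -m jog '[{"tx":4,"ty":60,"tz":0,"ax":0,"ay":0,"az":0,"jaw":1},{"tx":4,"ty":60,"tz":0,"ax":0,"ay":0,"az":0,"jaw":1},{"tx":4,"ty":60,"tz":0,"ax":0,"ay":0,"az":0,"jaw":1},{"tx":0,"ty":18,"tz":0,"ax":0,"ay":0,"az":0,"jaw":1},{"tx":0,"ty":0,"tz":0,"ax":0,"ay":0,"az":0,"jaw":1}]'
python3 - <<'E'
from h import *
for n in("top","scene"):
    c=capture(n); A=None
    for q in("dial_axis","dial_tip"): print(n,[(round(r["conf"],2),np.round(world(c,*r["centre"],99))) for r in place_of(q,n)[:2]])
    a=c["color"][140:215,270:345] if n=="top" else c["color"][170:245,190:265]
    globals()[n]=cv2.resize(a,(400,400),interpolation=cv2.INTER_CUBIC)
cv2.imwrite("pics/p4.png",np.hstack([top,scene])[:,:,::-1])
E
```

```text
time_s: 7.28
eef_pos: [535.1, 11.9, 166.7]
ee_rot: [0.0, 0.001, 1.0, -0.0]
force: [0.3, 0.1, -0.7]
grip_width: 0.004
grip_force: 0.0
time_s: 7.9
eef_pos: [523.3, 208.8, 166.1]
ee_rot: [-0.0, -0.0, 1.0, -0.0]
force: [0.3, -0.2, -0.2]
grip_width: -0.001
grip_force: 0.0
top [(0.77, array([ 565., -188.,   99.]))]
top [(0.53, array([ 517., -178.,   99.])), (0.48, array([ 561., -175.,   99.]))]
scene [(0.55, array([ 560., -186.,   99.]))]
scene [(0.75, array([ 522., -179.,   99.]))]
```

View pics/p4.png

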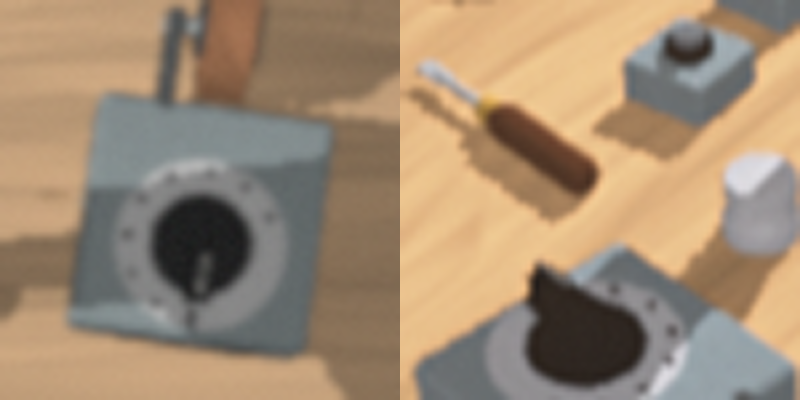

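The wing points at the off bar (left half, (200,285) to the bar at (190,318)), so the dial is at off. Next I'll press start.

```bash
python3 -m jog '[{"tx":2,"ty":2,"tz":50,"ax":0,"ay":0,"az":0,"jaw":1},{"tx":0,"ty":0,"tz":40,"ax":0,"ay":0,"az":0,"jaw":1},{"tx":0,"ty":0,"tz":4,"ax":0,"ay":0,"az":0,"jaw":1},{"tx":0,"ty":0,"tz":0,"ax":0,"ay":0,"az":0,"jaw":1}]'
python3 -m jog '[{"tx":0,"ty":0,"tz":6,"ax":0,"ay":0,"az":0,"jaw":1},{"tx":0,"ty":0,"tz":3,"ax":0,"ay":0,"az":0,"jaw":1},{"tx":0,"ty":0,"tz":0,"ax":0,"ay":0,"az":0,"jaw":1}]'
python3 -m jog '[{"tx":0,"ty":0,"tz":2,"ax":0,"ay":0,"az":0,"jaw":1},{"tx":0,"ty":0,"tz":0,"ax":0,"ay":0,"az":0,"jaw":1}]'
```

```text
time_s: 8.7
eef_pos: [522.2, 210.4, 73.6]
ee_rot: [0.001, 0.001, 1.0, 0.0]
force: [0.4, 0.3, 0.2]
grip_width: -0.002
grip_force: 0.0
time_s: 9.07
eef_pos: [522.0, 210.6, 64.0]
ee_rot: [0.001, 0.0, 1.0, 0.0]
force: [1.9, -0.7, 3.6]
grip_width: 0.002
grip_force: 1.5
time_s: 9.32
eef_pos: [522.0, 210.6, 61.7]
ee_rot: [0.001, 0.0, 1.0, 0.0]
force: [4.1, 0.4, 5.2]
grip_width: -0.001
grip_force: 2.2
```

```bash
python3 -m jog '[{"tx":0,"ty":0,"tz":2,"ax":0,"ay":0,"az":0,"jaw":1},{"tx":0,"ty":0,"tz":0,"ax":0,"ay":0,"az":0,"jaw":1}]'
python3 -m jog '[{"tx":0,"ty":0,"tz":1,"ax":0,"ay":0,"az":0,"jaw":1},{"tx":0,"ty":0,"tz":0,"ax":0,"ay":0,"az":0,"jaw":1}]'
```

```text
time_s: 9.57
eef_pos: [522.1, 210.6, 60.9]
ee_rot: [0.001, 0.0, 1.0, 0.0]
force: [-1.1, -1.5, 16.7]
grip_width: 0.001
grip_force: 8.1
time_s: 9.82
eef_pos: [522.1, 210.6, 60.7]
ee_rot: [0.001, 0.0, 1.0, 0.0]
force: [-4.4, -3.4, 23.3]
grip_width: -0.0
grip_force: 12.0
```

```bash
python3 -m jog '[{"tx":0,"ty":0,"tz":-50,"ax":0,"ay":0,"az":0,"jaw":1},{"tx":0,"ty":0,"tz":-58,"ax":0,"ay":0,"az":0,"jaw":1},{"tx":0,"ty":-55,"tz":0,"ax":0,"ay":0,"az":0,"jaw":1},{"tx":-3,"ty":-55,"tz":0,"ax":0,"ay":0,"az":0,"jaw":1},{"tx":-3,"ty":-55,"tz":0,"ax":0,"ay":0,"az":0,"jaw":1}]'
python3 -m jog '[{"tx":-3,"ty":-55,"tz":0,"ax":0,"ay":0,"az":0,"jaw":1},{"tx":-3,"ty":-55,"tz":0,"ax":0,"ay":0,"az":0,"jaw":1},{"tx":-3,"ty":-55,"tz":0,"ax":0,"ay":0,"az":0,"jaw":1},{"tx":-3,"ty":-55,"tz":0,"ax":0,"ay":0,"az":0,"jaw":1},{"tx":0,"ty":-50,"tz":0,"ax":0,"ay":0,"az":0,"jaw":1}]'
python3 -m jog '[{"tx":0,"ty":0,"tz":0,"ax":0,"ay":0,"az":0,"jaw":1},{"tx":0,"ty":0,"tz":0,"ax":0,"ay":0,"az":0,"jaw":1}]'
python3 - <<'E'
import numpy as np
A=np.array([559,-188.]);p=[A+36*np.array([np.cos(t),np.sin(t)]) for t in np.arange(4.14,1.6,-.2)]
print(np.round(p),"\n d",np.round(np.diff(p,axis=0)))
E
```

```text
time_s: 10.45
eef_pos: [526.2, 44.3, 165.6]
ee_rot: [-0.001, 0.0, 1.0, 0.0]
force: [0.3, -0.2, 0.3]
grip_width: 0.002
grip_force: 0.0
time_s: 11.08
eef_pos: [538.2, -225.8, 165.3]
ee_rot: [-0.001, 0.001, 1.0, 0.001]
force: [-0.3, 0.3, -0.5]
grip_width: -0.0
grip_force: 0.0
time_s: 11.32
eef_pos: [538.5, -223.6, 165.6]
ee_rot: [-0.001, 0.0, 1.0, 0.001]
force: [-0.3, 0.5, -0.2]
grip_width: 0.001
grip_force: 0.0
[[ 540. -218.]
 [ 534. -214.]
 [ 529. -208.]
 [ 526. -202.]
 [ 524. -195.]
 [ 523. -188.]
 [ 524. -181.]
 [ 526. -174.]
 [ 529. -168.]
 [ 534. -162.]
 [ 540. -158.]
 [ 546. -154.]
 [ 553. -153.]] 
 d [[-6.  4.]
 [-5.  6.]
 [-3.  6.]
 [-2.  7.]
 [-1.  7.]
 [ 1.  7.]
 [ 2.  7.]
 [ 3.  6.]
 [ 5.  5.]
 [ 6.  4.]
 [ 6.  3.]
 [ 7.  2.]]
```

```bash
python3 -m jog '[{"tx":0,"ty":0,"tz":50,"ax":0,"ay":0,"az":0,"jaw":1},{"tx":0,"ty":0,"tz":36,"ax":0,"ay":0,"az":0,"jaw":1},{"tx":0,"ty":0,"tz":4,"ax":0,"ay":0,"az":0,"jaw":1},{"tx":-1,"ty":6,"tz":0,"ax":0,"ay":0,"az":0,"jaw":1},{"tx":0,"ty":0,"tz":0,"ax":0,"ay":0,"az":0,"jaw":1}]'
python3 -m jog '[{"tx":6,"ty":4,"tz":0,"ax":0,"ay":0,"az":0,"jaw":1},{"tx":5,"ty":6,"tz":0,"ax":0,"ay":0,"az":0,"jaw":1},{"tx":3,"ty":6,"tz":0,"ax":0,"ay":0,"az":0,"jaw":1},{"tx":2,"ty":7,"tz":0,"ax":0,"ay":0,"az":0,"jaw":1},{"tx":0,"ty":0,"tz":0,"ax":0,"ay":0,"az":0,"jaw":1}]'
python3 -m jog '[{"tx":1,"ty":7,"tz":0,"ax":0,"ay":0,"az":0,"jaw":1},{"tx":-1,"ty":7,"tz":0,"ax":0,"ay":0,"az":0,"jaw":1},{"tx":-2,"ty":7,"tz":0,"ax":0,"ay":0,"az":0,"jaw":1},{"tx":-3,"ty":6,"tz":0,"ax":0,"ay":0,"az":0,"jaw":1},{"tx":0,"ty":0,"tz":0,"ax":0,"ay":0,"az":0,"jaw":1}]'
python3 - <<'E'
from h import *
c=capture("scene")
for q in("dial_axis","dial_tip"): print([(round(r["conf"],2),np.round(world(c,*r["centre"],99))) for r in place_of(q,"scene")[:2]])
E
```

```text
time_s: 11.95
eef_pos: [540.8, -218.0, 78.0]
ee_rot: [0.001, -0.0, 1.0, -0.001]
force: [-0.4, -0.1, -0.4]
grip_width: 0.004
grip_force: 0.0
time_s: 12.58
eef_pos: [523.8, -194.8, 76.3]
ee_rot: [-0.0, 0.0, 1.0, 0.0]
force: [0.0, -0.4, -0.7]
grip_width: 0.001
grip_force: 0.0
time_s: 13.2
eef_pos: [529.3, -167.8, 76.3]
ee_rot: [-0.0, -0.0, 1.0, 0.0]
force: [0.3, -0.4, -0.2]
grip_width: -0.003
grip_force: 0.0
[(0.94, array([ 567., -189.,   99.]))]
[(0.94, array([ 552., -150.,   99.])), (0.33, array([768., -91.,  99.]))]
```

Run:
```python
from h import *
c=capture("scene")
cv2.imwrite("pics/p5.png",cv2.resize(c["color"][200:260,190:270],(800,600),interpolation=cv2.INTER_CUBIC)[:,:,::-1])
for k in range(1,7):
    w=np.pi-k*np.pi/6-.148; print(k,(np.array(pix(c,[559+38*np.cos(w),-188+38*np.sin(w),99]))-[190,200])*10)
```

```text
1 [307.23525992 160.20604238]
2 [375.14390209 160.21278211]
3 [431.60212731 182.32124309]
4 [462.06942526 221.42499348]
5 [457.55984733 267.88220781]
6 [417.80023425 309.26263765]
```

View pics/p5.png

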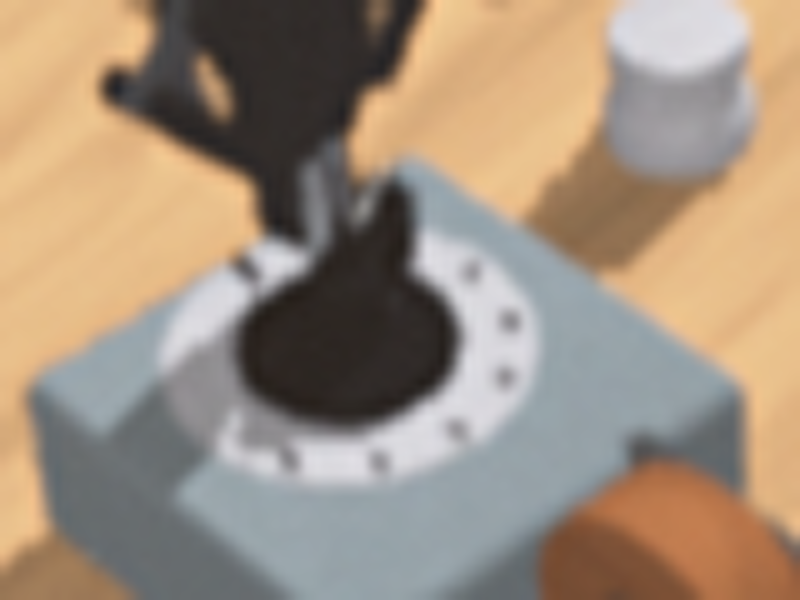

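The tip is at (390,180), hiding dot 2, with dot 3 showing at (470,270), so the dial is on click 2. I'll continue gently.

```bash
python3 -m jog '[{"tx":-3,"ty":3,"tz":0,"ax":0,"ay":0,"az":0,"jaw":1},{"tx":-2,"ty":2,"tz":0,"ax":0,"ay":0,"az":0,"jaw":1},{"tx":-3,"ty":2,"tz":0,"ax":0,"ay":0,"az":0,"jaw":1},{"tx":-3,"ty":2,"tz":0,"ax":0,"ay":0,"az":0,"jaw":1},{"tx":0,"ty":0,"tz":0,"ax":0,"ay":0,"az":0,"jaw":1}]'
python3 -m jog '[{"tx":-3,"ty":2,"tz":0,"ax":0,"ay":0,"az":0,"jaw":1},{"tx":-3,"ty":2,"tz":0,"ax":0,"ay":0,"az":0,"jaw":1},{"tx":0,"ty":0,"tz":0,"ax":0,"ay":0,"az":0,"jaw":1}]'
python3 - <<'E'
from h import *
c=capture("scene")
for q in("dial_axis","dial_tip"): print([(round(r["conf"],2),np.round(world(c,*r["centre"],99)),(r["centre"]-np.array([190,200]))*10) for r in place_of(q,"scene")[:2]])
E
```

```text
time_s: 14.02
eef_pos: [540.4, -159.2, 76.3]
ee_rot: [0.0, 0.0, 1.0, 0.0]
force: [0.1, 0.2, -0.7]
grip_width: -0.003
grip_force: 0.0
time_s: 14.4
eef_pos: [546.1, -155.3, 76.2]
ee_rot: [-0.0, 0.0, 1.0, 0.0]
force: [-1.0, 0.2, 0.4]
grip_width: 0.003
grip_force: 0.9
[(0.76, array([ 557., -187.,   99.]), array([328., 240.]))]
[(0.79, array([ 578., -148.,   99.]), array([472., 196.])), (0.73, array([ 731., -448.,   99.]), array([ 117., 1216.]))]
```

It reads about click 3, just in contact. From here I'll use small steps.

```bash
python3 -m jog '[{"tx":-2,"ty":1,"tz":0,"ax":0,"ay":0,"az":0,"jaw":1},{"tx":0,"ty":0,"tz":0,"ax":0,"ay":0,"az":0,"jaw":1}]'
python3 -m jog '[{"tx":-2,"ty":0,"tz":0,"ax":0,"ay":0,"az":0,"jaw":1},{"tx":0,"ty":0,"tz":0,"ax":0,"ay":0,"az":0,"jaw":1}]'
python3 -m jog '[{"tx":-2,"ty":0,"tz":0,"ax":0,"ay":0,"az":0,"jaw":1},{"tx":0,"ty":0,"tz":0,"ax":0,"ay":0,"az":0,"jaw":1}]'
python3 - <<'E'
from h import *
c=capture("scene")
for q in("dial_axis","dial_tip"): print([(round(r["conf"],2),np.round(world(c,*r["centre"],99)),(r["centre"]-np.array([190,200]))*10) for r in place_of(q,"scene")[:2]])
E
```

```text
time_s: 14.8
eef_pos: [548.2, -154.4, 76.3]
ee_rot: [0.0, 0.0, 1.0, -0.0]
force: [-2.4, 0.4, -0.4]
grip_width: -0.0
grip_force: 0.6
time_s: 15.05
eef_pos: [550.5, -154.5, 76.4]
ee_rot: [0.001, 0.0, 1.0, -0.0]
force: [-0.4, 0.2, -0.6]
grip_width: -0.004
grip_force: 0.0
time_s: 15.3
eef_pos: [552.3, -154.5, 76.3]
ee_rot: [0.0, 0.0, 1.0, -0.0]
force: [-0.4, 0.1, -0.6]
grip_width: -0.001
grip_force: 0.0
[(0.72, array([ 565., -204.,   99.]), array([305., 284.])), (0.68, array([574., 280.,  99.]), array([1230., -431.]))]
[(0.58, array([ 590., -155.,   99.]), array([488., 226.])), (0.44, array([764., -86.,  99.]), array([1147.,  342.]))]
```

The force dropped, so the dial jumped to click 4. I'll back away, lift and verify.

```bash
python3 -m jog '[{"tx":10,"ty":2,"tz":0,"ax":0,"ay":0,"az":0,"jaw":1},{"tx":2,"ty":6,"tz":-50,"ax":0,"ay":0,"az":0,"jaw":1},{"tx":20,"ty":40,"tz":-40,"ax":0,"ay":0,"az":0,"jaw":1},{"tx":20,"ty":55,"tz":0,"ax":0,"ay":0,"az":0,"jaw":1},{"tx":20,"ty":55,"tz":0,"ax":0,"ay":0,"az":0,"jaw":1}]'
python3 -m jog '[{"tx":10,"ty":55,"tz":0,"ax":0,"ay":0,"az":0,"jaw":1},{"tx":0,"ty":55,"tz":0,"ax":0,"ay":0,"az":0,"jaw":1},{"tx":0,"ty":0,"tz":0,"ax":0,"ay":0,"az":0,"jaw":1},{"tx":0,"ty":0,"tz":0,"ax":0,"ay":0,"az":0,"jaw":1}]'
python3 - <<'E'
from h import *
for n in("top","scene"):
    c=capture(n)
    for q in("dial_axis","dial_tip","tin"): print(n,q,[(round(r["conf"],2),np.round(world(c,*r["centre"],99 if q!="tin" else 0))) for r in place_of(q,n)[:2]])
    a=c["color"][140:215,270:345] if n=="top" else c["color"][180:255,190:265]
    globals()[n]=cv2.resize(a,(400,400),interpolation=cv2.INTER_CUBIC)
cv2.imwrite("pics/p6.png",np.hstack([top,scene])[:,:,::-1])
E
```

```text
time_s: 16.08
eef_pos: [478.8, 5.0, 166.6]
ee_rot: [0.0, 0.001, 1.0, -0.0]
force: [1.8, 0.4, -0.1]
grip_width: -0.001
grip_force: 0.0
time_s: 16.58
eef_pos: [469.9, 113.3, 166.2]
ee_rot: [-0.0, 0.0, 1.0, -0.0]
force: [-0.2, 0.2, -0.3]
grip_width: 0.001
grip_force: 0.0
top dial_axis [(0.62, array([ 557., -192.,   99.]))]
top dial_tip [(0.68, array([ 580., -157.,   99.]))]
top tin [(0.73, array([513.,  13.,   0.])), (0.47, array([680., 392.,   0.]))]
scene dial_axis [(0.86, array([ 564., -190.,   99.]))]
scene dial_tip [(0.87, array([ 592., -161.,   99.]))]
scene tin [(0.69, array([529.,   9.,   0.]))]
```

View pics/p6.png

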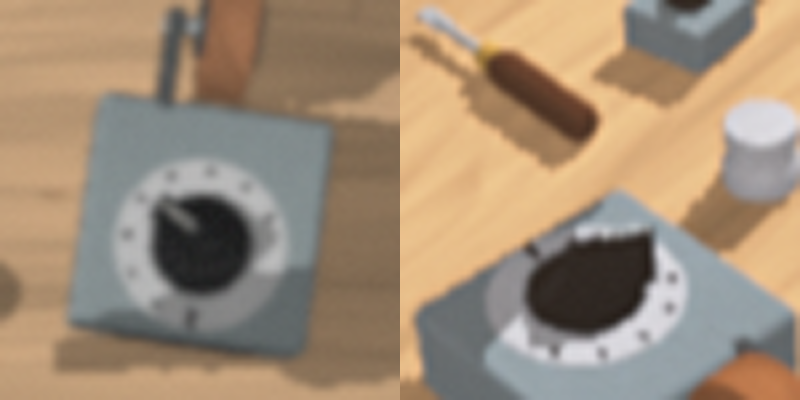

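The wing points to (160,205), hiding dot 4. Dot 3 at (127,235) and dot 5 at (170,175) both show, and the measured tip matches click 4. I'm handing it in.

```bash
python3 -c "
from rig import finish_job; print(finish_job())"
```

```text
the job is handed in; nothing more can be done
None
```

The job is handed in: the dial was pushed back to off, start was pressed fully down and released, and the dial was left resting on click 4, with the arm clear; handing in returned no verdict.

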